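# Clear the firmness tester's plate and re-zero it

## Task

With the scraper from the pocket, reach in under the tester's arm (only the front of the scraper is free at first, so draw it out, put it down and take it again farther back on the handle) and sweep all three dried mushroom slices off the plate into the catch tray beside it, moving them with the scraper and never with the gripper. When the plate is clear, press the zeroing plunger on top of the tester's arm fully down and let it spring back. Leave the scraper standing level on the bench, blade edge down as you found it, and do not disturb the mushrooms, gauge or bottle.

Things in the scene. Friction and masses are not known exactly. Their poses are not given: they have to be found in the camera images.
- scraper: Loose T-shaped scraper, about 0.16 kg. Origin: at the blade's lower edge, under the middle of its front face; z up, y ahead (sweep direction). Blade: white plastic, 130 mm wide (x), 24 mm thick (y -24 to 0), 60 mm tall; its top 20 mm stand clear above the handle. Starts standing on the bench, rear 116 mm of the handle in the pocket, blade back 60 mm from the pocket mouth (to about 6 mm).
- handle_end (a point): Rear end of the scraper's handle, on its axis, axes as the scraper's. Handle: level steel bar 20 x 20 mm, from the blade's back to this point at scraper y = -200 mm, axis 30 mm above the blade's lower edge. Under its last 12 mm a foot reaches down level with that edge, so the scraper stands level on a flat surface.
- pocket: Fixed dark steel sleeve on the bench, 52 mm wide (x), 130 mm long, 56 mm high; inside 44 mm wide, 52 mm high; closed on top and at the rear, no floor. Origin: on the bench under the middle of its open mouth; y points out of the mouth, the sleeve runs to y = -130. The scraper is drawn out along +y.
- tester: Fixed white firmness tester. Origin: on the bench under the centre of its plate. Plate: steel, 150 mm (x) by 120 mm (y), top 50 mm above the bench, flat, no rims. A column 60 x 70 mm, 178 mm high, stands at x -145 to -85. The catch tray joins the plate's +y edge. The -y side is open: the scraper enters there and sweeps towards +y.
- beam_under (a point): Point on the underside of the tester's arm, over the plate's centre, 142 mm above the bench; axes as the tester's. The arm is 44 mm wide (y), 36 mm tall, runs from the column to tester x = 75. Here a parked probe disc, 34 mm across, hangs 6 mm lower. The gripper cannot pass here at working height; the blade passes below with 26 mm to spare.
- tray_in (a point): Middle of the catch tray's floor, 4 mm above the bench, at tester x = 0, y = 103 mm; axes as the tester's. Steel tray, inside 152 mm (x) by 86 mm (y), from the plate's edge (tester y = 60) to the far wall (y = 146). Side walls 60 mm, far wall 70 mm high above the bench; open to the plate's edge above.
- chip_a: Loose dried mushroom slice, cream, hard, 12 mm thick, 38 mm long (y), 30 mm wide, 12 g; lies flat on the plate. Origin: underside, middle.
- chip_b: A second slice, as chip_a.
- chip_c: A third slice, as chip_a.
- plunger (a joint): Travel of the zeroing plunger: 0 up, 0.014 m fully down; sprung, takes 2 N to start and 7 N to bottom, springs back by itself.
- plunger_top (a point): Centre of the top of the zeroing plunger, an upright aluminium pin of 24 mm diameter in a grey collar on top of the tester's arm (tester x = 30, y = 0); when up, its top is 206 mm above the bench and 22 mm above the collar. It is pressed straight down.
- mushroom_a: Loose whole mushroom, stem up, 66 mm across, 62 mm high. Origin: centre of underside. Leave alone.
- mushroom_b: Loose smaller mushroom, stem up, 56 mm across, 53 mm high. Origin: centre of underside. Leave alone.
- gauge: Loose round steel dial gauge, 70 mm across, 33 mm high, with a short stem reaching 68 mm from its centre to its -y. Origin: underside, centre of the dial. Leave alone.
- bottle: Loose white plastic bottle, 56 mm across, 150 mm high. Origin: centre of underside. Leave alone.

How it is judged:
On the way, in this order (a step that is already met when the one before it is completed fails the run):
1. all three slices are in the catch tray (y of chip_a in the frame of tester between 0.06 and 0.148 m and x of chip_a in the frame of tester between -0.078 and 0.078 m and z of each of chip_a, chip_b, chip_c in the frame of tester below 0.045 m and y of chip_b in the frame of tester between 0.06 and 0.148 m and x of chip_b in the frame of tester between -0.078 and 0.078 m and y of chip_c in the frame of tester between 0.06 and 0.148 m and x of chip_c in the frame of tester between -0.078 and 0.078 m), for 0.2 s.
2. then the plunger is pressed fully down (at least 12.5 of 14 mm) (value of joint plunger above 0.0125 m), for 0.05 s.
At the end, for the whole second after the job is handed in: All three slices lie still in the catch tray (origins inside its walls, less than 45 mm above the bench); the plunger is back up (within 2 mm); the scraper is released and at rest on the bench, blade edge down, level within 0.12 rad, its origin within 8 mm of the bench's height (all of step 1 and value of joint plunger below 0.002 m and height (world z) of scraper between -0.008 and 0.008 m and angle between scraper's own z axis and vertical below 0.12 rad and linear speed of each of scraper, chip_a, chip_b, chip_c below 0.02 m/s); the robot touches nothing.
It fails at once if the gripper or arm touches a slice (contact force between any of the fingers, the arm and chip_a above 0.3 N or contact force between any of the fingers, the arm and chip_b above 0.3 N or contact force between any of the fingers, the arm and chip_c above 0.3 N).
It fails at once if a mushroom, the gauge or the bottle is moved by more than 25 mm (distance of any of mushroom_a, mushroom_b, gauge, bottle from where it was at the start of the episode above 0.025 m).
It also fails if it takes over 69 s, if anything falls off the work surface, if the arm or the gripper's body presses on something with over 40 N, if the wrist force passes 120 N, or if a joint passes its speed limit or range.

## Robot

A 6-joint arm with a two-finger parallel gripper is mounted at the origin on the work surface. World frame = base frame: x ahead of the robot, y to its left, z up, the work surface at z = 0. Lengths are in m, angles in rad, forces in N, time in s.
With the tool pointing down it reaches from about 0.4 to 0.825 m from the base axis. Payload 7 kg.
Tool frame: the origin (TCP) lies at the centre of the arm's flange, where the gripper is bolted on; the fingertips stand 178 mm ahead of it and the grasp point (between the pads) lies arm.tcp_to_grasp ahead of it (arm.tcp_to_grasp is the distance from the TCP to the grasp point, in m); z points along the fingers, y is the direction in which the jaws open and shut (so a half turn about z gives the same grasp; the last joint's range is limited). The gripper opens to 88 mm and grips with 3 to 60 N. Pads are 19 mm wide; open, the fingers measure 130 mm over their backs; the gripper's body (78 mm by 193 mm) begins 47 mm behind the grasp point.
Start: joints at [0.288, 0.359, 0.012, 0, -1.224, -0.288], TCP at [0.675, -0, 0.405] pointing down, gripper open.
Joint ranges: [-3.07, 3.07], [-1.43, 2.12], [-1.02, 1.25], [-3.03, 1.67], [-3.05, -0], [-3.03, 3.03]. Speed limits (rad/s): [2.39, 2.39, 3.01, 3.14, 3.14, 3.14].

## Interface

Orientations are given as [roll, pitch, yaw] about the fixed x, y, z axes, in that order (R = Rz(yaw) Ry(pitch) Rx(roll)).
In Python, from station import arm gives the robot as it stands.
- The arm moves only by the tool move_arm, never from a script. Its argument "deltas" is a list of rows, each a list of 6 numbers: the shift along the world's x, y, z in mm, then the turn, a rotation vector about the world's x, y, z in degrees. In form: [[tx, ty, tz, ax, ay, az], ...]. A call has exactly 5 rows; each row shifts and turns the commanded pose from where the row before left it; what a row does not reach is not made up. A row lasts 1/12 s, in which the tool goes at most 41.7 mm and 7.16 degrees, less where a joint would pass 70% of its speed; a pose out of reach is approached as far as the arm can. A call with a gripper value outside its range is refused whole. "claw" is the closure in counts, from 0 (fully open) to 255 (shut), set as the call begins (left out, the last holds). The fingers move at their own pace and stop on an object; "squeeze" is the grip in N (left out, the last holds). Time passes only in rows, so rows that do not move let the fingers close, or fill a call up. It gives the time, the measured TCP pose, the force and the opening at its end, in the units of the state.
- arm.get_state(): the state, without advancing time (a new reading comes with each control period).
- arm.grab_frame(name): name is "scene" or "side" or "wrist"; returns the picture (480x640x3 uint8, red, green, blue); there is no depth.
- arm.calibration(name): a dict with "intrinsics" (3x3 intrinsics, pixels), "k1" (the pictures are not rectified: a ray, as slopes to the right and down, at radius r is drawn at 1 + k1 r^2 times it, then the intrinsics apply), "T" (4x4, takes a point from camera to world coordinates); the wrist camera has in their place "mount" (4x4, takes a point from camera to tool coordinates, whose origin is the TCP and whose axes are the flange's). Camera axes: x right, y up, looking along -z (the intrinsics and any distortion apply to the point x, -y, -z); pixel columns grow to the right and rows downward; lengths in m; the calibration is good to about 2 mm. A picture is of the moment at which its call begins: read the wrist's pose just before it. calibration takes no time and is no camera call.
- arm.job_done(): hands the job in, once; it reports no verdict.
Trained networks look in the newest picture that a camera, given by its name, has taken for a name from the list of things; names that differ only in an ending like _2 or _b are one class to them, and where a whole thing is asked for, a point or a joint stands for the part that bears it (a point fixed in the world has none). Each returns a list of dicts, best first, with "score" (0 to 1); they miss things now and then, are a little off and sometimes report something else, mostly with a low value. They report only what shows in the picture. A call takes as long as a camera call.
- arm.spot_in(thing, camera): "xy" ([column, row] in pixels, amid what is visible of it).
- arm.masks_of(thing, camera): "pixels" (480x640 bool, what is visible of it) and "xy" ([column, row] in pixels, amid what is visible of it).
- arm.spot_point(thing, camera): "xy" ([column, row] in pixels: a listed point, or the origin of a listed thing).
The state is a dict: "t": time; "q": joint angles; "qd": joint speeds; "joint_efforts": joint torques, N m; "eef_pos": TCP position; "ee_rot": TCP orientation; "force": force on the tool from outside, world axes, zero at the start; "moment": the same for the moment, N m; "width": finger opening in m.
Only numpy, scipy, OpenCV 4.12 (cv2) and the standard library are available. Lean on these libraries where they do the work, as an engineer would, in place of code of your own. Each camera call takes 0.05 s, during which the arm holds its last target. There are 200 camera calls.

## Working session

There is one attempt and no reset: what is moved stays moved. The work goes in short steps, Python scripts to look and compute and a tool call to move; the robot and the scene stay as the last step left them, time stands still between calls to the robot, and variables do not carry over. Pictures are saved under pics/ and viewed, about 8 in all and at most 12, crops included, and the job is handed in when it is done.

Besides the shell and the picture viewer there is one more tool, called after "Request:" as name(argument=value, ...), one argument or row to a line, values as JSON. move_arm: Moves the arm, as the interface text tells. Its arguments: {"type":"object","properties":{"deltas":{"type":"array","items":{"type":"array","items":{"type":"number"}}},"claw":{"type":"number"},"squeeze":{"type":"number"}},"required":["deltas"]}

```bash
mkdir -p pics; ls; cat > h.py <<'E'
import numpy as np, cv2
from station import arm
from scipy.spatial.transform import Rotation as R
def ray(cam,uv,st=None):
    c=arm.calibration(cam);K=np.array(c["intrinsics"]);k1=c["k1"]
    if "T" in c: T=np.array(c["T"])
    else:
        st=st or arm.get_state();P=np.eye(4);P[:3,3]=st["eef_pos"];P[:3,:3]=R.from_euler("xyz",st["ee_rot"]).as_matrix();T=P@np.array(c["mount"])
    d=np.array([(uv[0]-K[0,2])/K[0,0],(uv[1]-K[1,2])/K[1,1]]);u=d.copy()
    for _ in range(20): u=d/(1+k1*(u@u))
    v=T[:3,:3]@np.array([u[0],-u[1],-1]);return T[:3,3],v/np.linalg.norm(v)
def onz(cam,uv,z,st=None):
    o,v=ray(cam,uv,st);return o+v*(z-o[2])/v[2]
def tri(rs):
    A=sum(np.eye(3)-np.outer(v,v) for o,v in rs);b=sum((np.eye(3)-np.outer(v,v))@o for o,v in rs);return np.linalg.solve(A,b)
def save(cam,n):
    im=arm.grab_frame(cam);cv2.imwrite(f"pics/{n}.png",cv2.cvtColor(im,cv2.COLOR_RGB2BGR));return im
E
cat > a.py <<'E'
from h import *
np.set_printoptions(precision=4,suppress=True)
st=arm.get_state();print(st,arm.tcp_to_grasp)
for c in("scene","side","wrist"): save(c,c+"0")
for t in["scraper","handle_end","pocket","tester","beam_under","tray_in","chip_a","plunger_top","mushroom_a","gauge","bottle"]:
    for c in("scene","side"):
        print(t,c,[(np.round(d["xy"]).tolist(),round(d["score"],2)) for d in arm.spot_point(t,c)][:4])
for c in("scene","side"): print(np.array(arm.calibration(c)["T"]))
E
python3 a.py; python3 -c "
import cv2,numpy as np
cv2.imwrite('pics/both.png',cv2.resize(np.vstack([cv2.imread('pics/scene0.png'),cv2.imread('pics/side0.png')]),(450,600)))"
```

```text
pics
{'t': 0.0, 'q': array([ 0.2881,  0.3594,  0.0111, -0.0003, -1.2241, -0.2881]), 'qd': array([ 0.0016, -0.001 ,  0.0015, -0.0002, -0.0007,  0.001 ]), 'joint_efforts': array([ -0.0008, -58.2727,  29.3058,   6.9975,   0.0069,  -0.0002]), 'eef_pos': array([0.6748, 0.    , 0.4037]), 'ee_rot': array([ 3.1399, -0.0002, -1.5709]), 'force': array([-0.4812, -0.6526,  0.1624]), 'moment': array([ 0.053 , -0.0066, -0.0003]), 'width': 0.08762496330925595} 0.1593
scraper scene [([217.0, 318.0], 0.91)]
scraper side [([390.0, 242.0], 0.71), ([200.0, 418.0], 0.61)]
handle_end scene []
handle_end side []
pocket scene [([189.0, 348.0], 0.63), ([385.0, 210.0], 0.31)]
pocket side [([400.0, 226.0], 0.77)]
tester scene [([364.0, 228.0], 0.61)]
tester side [([296.0, 329.0], 0.56)]
beam_under scene [([358.0, 192.0], 0.74)]
beam_under side [([294.0, 277.0], 0.77)]
tray_in scene [([386.0, 211.0], 0.74)]
tray_in side [([261.0, 360.0], 0.72), ([336.0, 218.0], 0.42)]
chip_a scene []
chip_a side [([286.0, 301.0], 0.65), ([317.0, 320.0], 0.56), ([287.0, 320.0], 0.5)]
plunger_top scene [([369.0, 179.0], 0.4)]
plunger_top side [([286.0, 303.0], 0.56), ([279.0, 249.0], 0.45)]
mushroom_a scene [([256.0, 396.0], 0.95), ([331.0, 332.0], 0.77)]
mushroom_a side [([295.0, 252.0], 0.68), ([332.0, 215.0], 0.48)]
gauge scene [([412.0, 268.0], 0.94)]
gauge side [([230.0, 306.0], 0.71)]
bottle scene [([429.0, 183.0], 0.79)]
bottle side [([201.0, 416.0], 0.71), ([316.0, 324.0], 0.5)]
[[ 0.7198 -0.5294  0.449   1.1181]
 [ 0.6941  0.5574 -0.4556 -0.4902]
 [-0.0091  0.6396  0.7687  1.0048]
 [ 0.      0.      0.      1.    ]]
[[-0.8839  0.2374 -0.4028  0.1048]
 [-0.4676 -0.4585  0.7557  1.0023]
 [-0.0053  0.8564  0.5163  0.8212]
 [ 0.      0.      0.      1.    ]]
```

View pics/scene0.png

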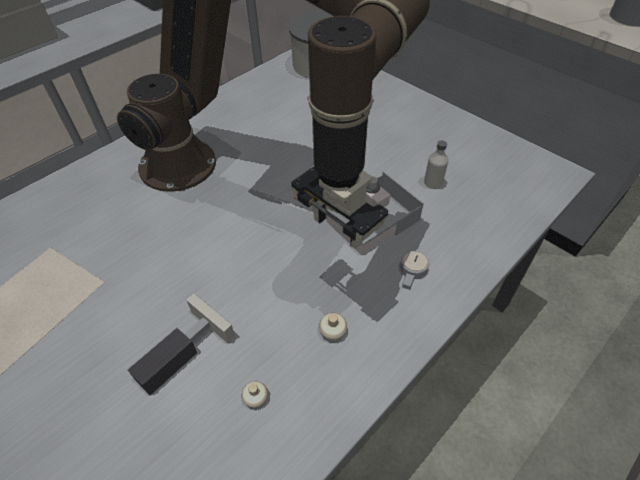

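View pics/side0.png

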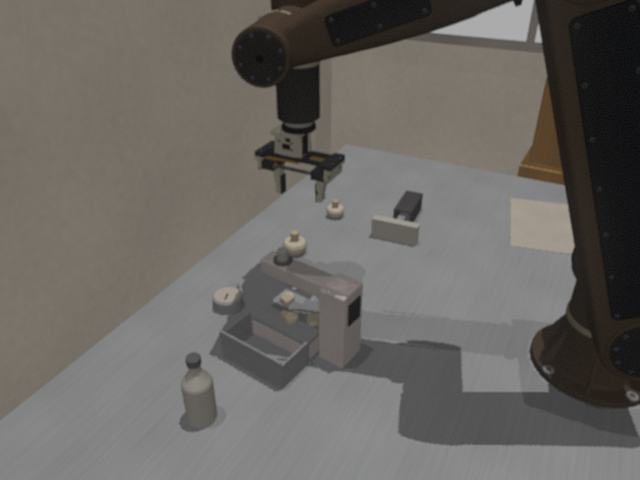

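The scene view shows the scraper blade at about (210,315), the pocket at (163,360), mushrooms at (255,395) and (333,326), the gauge at (414,264) and the bottle at (437,165); the arm hides the tester. The side view shows the tester at (300,300), with slices near (287,299), (290,318) and (315,318).

```bash
cat > b.py <<'E'
from h import *
np.set_printoptions(precision=4,suppress=True)
S=lambda uv,z:print("scene",uv,z,onz("scene",uv,z));D=lambda uv,z:print("side",uv,z,onz("side",uv,z))
print("scraper");S((217,318),0);D((390,242),0);S((188,297),.06);S((232,332),.06)
D((372,230),0);D((417,244),0)
print("pocket");S((189,348),0);D((400,226),0);S((178,330),.056);S((195,346),.056);S((130,375),.056);S((150,391),.056)
print("tester");D((296,329),0);S((364,228),0);D((294,277),.142);S((358,192),.142);D((261,360),.004);S((386,211),.004)
print("plunger");D((281,250),.206);S((372,179),.206)
print("chips");[D(p,.05) for p in((286,301),(317,320),(287,320))]
print("mush");S((256,396),0);S((331,332),0);D((295,252),0);D((332,215),0)
print("gauge,bottle");S((412,268),0);S((433,187),0);D((201,416),0);D((230,306),0)
print(np.array(arm.calibration("wrist")["mount"]),arm.calibration("wrist")["intrinsics"])
E
python3 b.py
```

```text
scraper
scene (217, 318) 0 [ 0.5212 -0.2512  0.    ]
side (390, 242) 0 [ 0.5336 -0.2538  0.    ]
scene (188, 297) 0.06 [ 0.4639 -0.2774  0.06  ]
scene (232, 332) 0.06 [ 0.6087 -0.2645  0.06  ]
side (372, 230) 0 [ 0.6035 -0.2913  0.    ]
side (417, 244) 0 [ 0.4636 -0.2784  0.    ]
pocket
scene (189, 348) 0 [ 0.5371 -0.3438  0.    ]
side (400, 226) 0 [ 0.5398 -0.35    0.    ]
scene (178, 330) 0.056 [ 0.5161 -0.3429  0.056 ]
scene (195, 346) 0.056 [ 0.575  -0.3402  0.056 ]
scene (130, 375) 0.056 [ 0.5312 -0.4725  0.056 ]
scene (150, 391) 0.056 [ 0.5906 -0.4629  0.056 ]
tester
side (296, 329) 0 [ 0.5867  0.1852 -0.    ]
scene (364, 228) 0 [0.5895 0.2044 0.    ]
side (294, 277) 0.142 [0.5877 0.1856 0.142 ]
scene (358, 192) 0.142 [0.5745 0.1866 0.142 ]
side (261, 360) 0.004 [0.6011 0.3066 0.004 ]
scene (386, 211) 0.004 [0.595  0.2924 0.004 ]
plunger
side (281, 250) 0.206 [0.6125 0.1927 0.206 ]
scene (372, 179) 0.206 [0.6101 0.1924 0.206 ]
chips
side (286, 301) 0.05 [0.6235 0.1632 0.05  ]
side (317, 320) 0.05 [0.5317 0.189  0.05  ]
side (287, 320) 0.05 [0.5886 0.2187 0.05  ]
mush
scene (256, 396) 0 [ 0.7325 -0.3114  0.    ]
scene (331, 332) 0 [ 0.7435 -0.0907  0.    ]
side (295, 252) 0 [ 0.7437 -0.0873  0.    ]
side (332, 215) 0 [ 0.7454 -0.3178  0.    ]
gauge,bottle
scene (412, 268) 0 [0.7678 0.1864 0.    ]
scene (433, 187) 0 [0.6323 0.466  0.    ]
side (201, 416) 0 [0.6237 0.4776 0.    ]
side (230, 306) 0 [0.7647 0.186  0.    ]
[[ 0.0004  0.9586  0.2848  0.0767]
 [ 1.     -0.0004 -0.0001 -0.0009]
 [ 0.      0.2848 -0.9586  0.0195]
 [ 0.      0.      0.      1.    ]] [[362.9238   0.     323.529 ]
 [  0.     362.9238 240.5317]
 [  0.       0.       1.    ]]
```

View pics/wrist0.png

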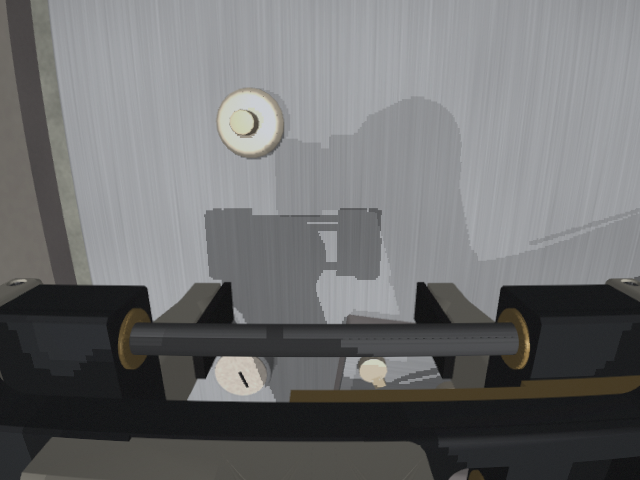

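The wrist view (up = world −y) shows mushroom_a at (250,122), the gauge at (243,372) and a slice on the plate at (373,370). I'll move the arm over to view the pocket and clear the fixed cameras' view of the tester.

Request:
move_arm(
  deltas=[
    [-24,-26,0,0,0,0],
    [-24,-26,0,0,0,0],
    [-24,-26,0,0,0,0],
    [-24,-26,0,0,0,0],
    [-24,-26,0,0,0,0],
  ],
)

```text
t: 1.67
eef_pos: [0.5537, -0.131, 0.4047]
ee_rot: [-3.141, -0.0, -1.57]
force: [0.4, -1.3, -0.4]
width: 0.0875
```

```bash
cat > c.py <<'E'
from h import *
np.set_printoptions(precision=4,suppress=True)
st=arm.get_state();print(st["eef_pos"],st["ee_rot"])
A=save("wrist","wrist1");B=save("scene","scene1");save("side","side1")
Z=dict(scraper=0,handle_end=.03,pocket=0,tester=0,beam_under=.142,tray_in=.004,chip_a=.05,plunger_top=.206)
for t in Z:
    for c in("scene","side","wrist"):
        for d in arm.spot_point(t,c)[:3]: print(t,c,np.round(d["xy"]),round(d["score"],2),onz(c,d["xy"],Z[t],st))
for t in("pocket","scraper"):
    for d in arm.masks_of(t,"wrist")[:1]:
        m=d["pixels"].astype(np.uint8);c=max(cv2.findContours(m,0,2)[0],key=cv2.contourArea)
        p=cv2.approxPolyDP(c,3,True)[:,0];print(t,d["score"])
        for q in p: print(q,onz("wrist",q,.056 if t=="pocket" else .06,st)[:2],onz("wrist",q,0,st)[:2])
s=cv2.imread("pics/scene1.png")[130:290,280:480];d=cv2.imread("pics/side1.png")[220:400,190:390]
cv2.imwrite("pics/t1.png",np.hstack([cv2.resize(s,(400,320)),cv2.resize(d,(400,360))[:320]]))
E
python3 c.py
```

```text
[ 0.5537 -0.131   0.4047] [-3.1413 -0.0001 -1.5704]
scraper scene [217. 315.] 0.57 [ 0.5141 -0.2463  0.    ]
scraper side [391. 240.] 0.92 [ 0.5339 -0.2644  0.    ]
scraper wrist [350.  82.] 0.9 [ 0.5283 -0.2576  0.    ]
pocket scene [190. 348.] 0.93 [ 0.539  -0.3409  0.    ]
pocket side [396. 227.] 0.84 [ 0.549  -0.3407  0.    ]
tester scene [360. 227.] 0.58 [0.5787 0.1987 0.    ]
tester side [294. 328.] 0.93 [0.5924 0.1863 0.    ]
beam_under scene [362. 190.] 0.88 [0.575  0.1994 0.142 ]
beam_under scene [361. 228.] 0.57 [0.6597 0.1016 0.142 ]
beam_under scene [349. 209.] 0.2 [0.5976 0.1286 0.142 ]
beam_under side [295. 281.] 0.61 [0.579  0.1959 0.142 ]
tray_in scene [386. 216.] 0.56 [0.6072 0.2797 0.004 ]
tray_in side [265. 357.] 0.76 [0.5992 0.2957 0.004 ]
chip_a scene [348. 207.] 0.7 [0.5363 0.1973 0.05  ]
chip_a scene [367. 215.] 0.7 [0.5909 0.2116 0.05  ]
chip_a scene [361. 228.] 0.58 [0.6097 0.166  0.05  ]
chip_a side [316. 322.] 0.59 [0.5305 0.1969 0.05  ]
chip_a side [279. 248.] 0.56 [ 0.7486 -0.0169  0.05  ]
chip_a side [287. 302.] 0.53 [0.6207 0.1641 0.05  ]
plunger_top scene [370. 177.] 0.57 [0.6023 0.196  0.206 ]
plunger_top side [281. 248.] 0.57 [0.6161 0.1851 0.206 ]
scraper 0.85
[275  51] [ 0.5947 -0.2739] [ 0.6021 -0.2861]
[277  76] [ 0.5936 -0.2544] [ 0.6008 -0.263 ]
[287  86] [ 0.5854 -0.2464] [ 0.5911 -0.2535]
[406  78] [ 0.4856 -0.2532] [ 0.4729 -0.2616]
[431  65] [ 0.4651 -0.2638] [ 0.4486 -0.2742]
[429  38] [ 0.468  -0.2848] [ 0.4521 -0.299 ]
[365  41] [ 0.5208 -0.2816] [ 0.5145 -0.2953]
[362   0] [ 0.5239 -0.3126] [ 0.5182 -0.3319]
[336   0] [ 0.5448 -0.3124] [ 0.5429 -0.3318]
[337  42] [ 0.5437 -0.2807] [ 0.5417 -0.2942]
[281  47] [ 0.5897 -0.277 ] [ 0.5962 -0.2898]
```

View pics/wrist1.png

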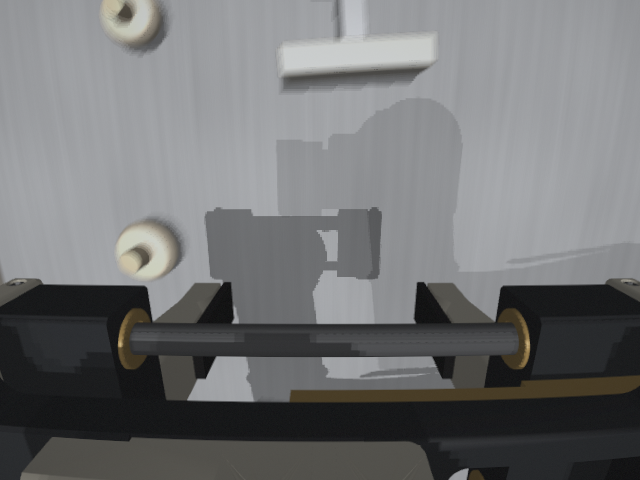

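View pics/t1.png

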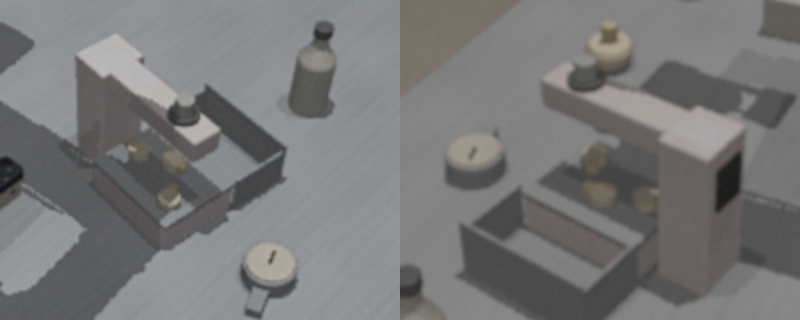

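The wrist view shows the scraper blade from (280,60) to (435,50), with the handle running up at column 350. In the scene/side crops the tester has its column toward the robot, three slices on the plate, the plunger on the arm, and a tray on the far +y side.

```bash
cat > d.py <<'E'
from h import *
np.set_printoptions(precision=4,suppress=True)
for n,c,p,z in [("farL","scene",(381.5,174),.07),("farR","scene",(422,205),.07),("farR","side",(221,332),.07),("farL","side",(282,362),.07),
 ("plate -y,-x","scene",(327.5,212),.05),("plate -y,+x","scene",(361,244),.05),("plate +y,+x","scene",(395,225),.05),("plg","scene",(372,178),.206),("plg","side",(282,249),.206)]:
    print(n,c,onz(c,p,z))
s=cv2.imread("pics/scene1.png")[150:270,310:430]
cv2.imwrite("pics/t2.png",cv2.resize(s,(600,600),interpolation=cv2.INTER_CUBIC))
E
python3 d.py
```

```text
farL scene [0.5299 0.3426 0.07  ]
farR scene [0.6852 0.3235 0.07  ]
farR side [0.6759 0.333  0.07  ]
farL side [0.5229 0.3489 0.07  ]
plate -y,-x scene [0.5072 0.1453 0.05  ]
plate -y,+x scene [0.6455 0.1239 0.05  ]
plate +y,+x scene [0.668  0.2337 0.05  ]
plg scene [0.6079 0.195  0.206 ]
plg side [0.6126 0.1885 0.206 ]
```

View pics/t2.png

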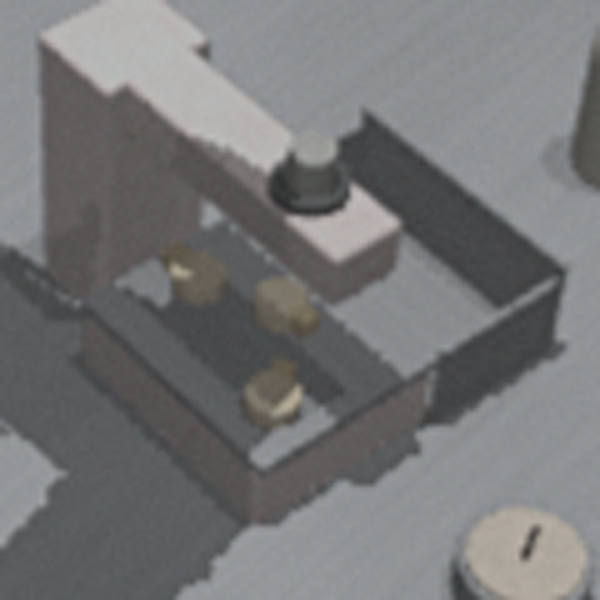

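The enlarged scene view gives plate corners at about (327,212), (362,244) and (397,224), and far-wall top corners at (383,172) and (423,204). I'll fit the tester's pose to these.

```bash
cat > e.py <<'E'
from h import *
from scipy.optimize import least_squares
np.set_printoptions(precision=4,suppress=True)
def proj(c,P):
    k=arm.calibration(c);K=np.array(k["intrinsics"]);T=np.linalg.inv(np.array(k["T"]));q=T[:3,:3]@P+T[:3,3]
    u=np.array([q[0],-q[1]])/-q[2];u=u*(1+k["k1"]*(u@u));return K[:2,:2]@u+K[:2,2]
L=[("scene",(327,211.6),(-75,-60,50)),("scene",(362,244),(75,-60,50)),("scene",(397,224.4),(75,60,50)),("scene",(383,172.4),(-78,148,70)),("scene",(422.6,204),(78,148,70)),
("side",(221,332),(78,148,70)),("side",(282,362),(-78,148,70)),("scene",(373,178),(30,0,206)),("side",(282,249),(30,0,206)),
("scene",(390,195.5),(75,22,178)),("scene",(376.5,203),(75,-22,178)),("scene",(318,158),(-145,-35,178)),("side",(346,284),(-145,35,178))]
def f(x,v=0):
    Rz=R.from_euler("z",x[2]).as_matrix();out=[]
    for c,p,l in L: out.append(proj(c,Rz@np.array(l)/1e3+[x[0],x[1],0])-p)
    return np.array(out) if v else np.ravel(out)
r=least_squares(f,[.585,.19,-.12],loss="soft_l1");print(r.x,np.degrees(r.x[2]));print(f(r.x,1))
Rz=R.from_euler("z",r.x[2]).as_matrix()
for c,p in [("scene",(348,207)),("scene",(367,214)),("scene",(364,228)),("side",(286,301)),("side",(316,321)),("side",(288,319))]:
    print(c,(Rz.T@(onz(c,p,.056)-[*r.x[:2],0]))*1e3)
E
python3 e.py
```

```text
[ 0.5834  0.1927 -0.1263] -7.237808470844363
[[-1.724  -0.1515]
 [ 0.357   1.0256]
 [-0.6425 -1.7883]
 [-1.4298 -0.4549]
 [-0.9645 -1.302 ]
 [-0.4468 -1.4944]
 [-0.9061 -0.1584]
 [-0.991   2.3299]
 [-0.3097  0.0456]
 [ 0.6655 -0.6552]
 [ 0.6962  0.246 ]
 [-2.5382 -0.1121]
 [-1.6655 14.6034]]
scene [-44.503   -5.6825  56.    ]
scene [ 6.9816 16.808  56.    ]
scene [ 38.6818 -22.3067  56.    ]
side [ 38.7367 -18.2051  56.    ]
side [-54.9722  -0.386   56.    ]
side [-2.334  28.2022 56.    ]
```

Request:
move_arm(
  deltas=[
    [-4,-32,-16,0,0,0.8],
    [-4,-32,-16,0,0,0.8],
    [-4,-32,-16,0,0,0.8],
    [-4,-32,-16,0,0,0.8],
    [-5,-32,-16,0,0,0.8],
  ],
)

```text
t: 3.53
eef_pos: [0.5338, -0.2913, 0.3241]
ee_rot: [-3.141, -0.0, -1.5]
force: [0.8, -0.4, 0.3]
width: 0.0875
```

Request:
move_arm(
  deltas=[
    [0,-18,-30,0,0,0],
    [0,0,-20,0,0,0],
    [0,0,0,0,0,0],
    [0,0,0,0,0,0],
    [0,0,0,0,0,0],
  ],
)

```text
t: 3.95
eef_pos: [0.5347, -0.3078, 0.276]
ee_rot: [-3.14, -0.001, -1.5]
force: [-0.4, 0.2, 0.6]
width: 0.0875
```

```bash
cat > f.py <<'E'
from h import *
st=arm.get_state();print(st["eef_pos"],st["ee_rot"])
s=save("scene","scene2");save("side","side2")
a=cv2.imread("pics/scene2.png")[230:400,120:290];b=cv2.imread("pics/side2.png")[150:270,330:450]
cv2.imwrite("pics/g.png",np.hstack([cv2.resize(a,(400,400)),cv2.resize(b,(400,400))]))
E
python3 f.py
```

```text
[ 0.5346906  -0.30782482  0.27600667] [-3.14040495e+00 -8.76276721e-04 -1.50004576e+00]
```

View pics/g.png

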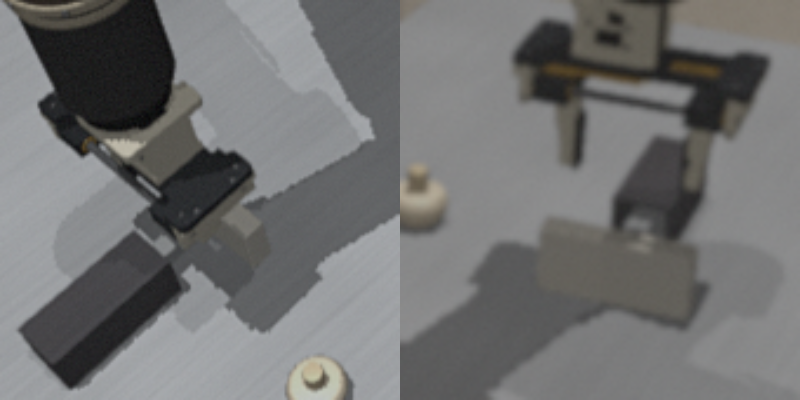

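The fingers hang above the handle between blade and pocket, aligned with it, so I'll descend and close.

Request:
move_arm(
  deltas=[
    [-2,-1,-30,0,0,0],
    [0,0,-30,0,0,0],
    [0,0,-25,0,0,0],
    [0,0,0,0,0,0],
    [0,0,0,0,0,0],
  ],
)

```text
t: 4.47
eef_pos: [0.5323, -0.3086, 0.1901]
ee_rot: [3.141, -0.0, -1.5]
force: [1.1, -1.2, 1.0]
width: 0.0877
```

Request:
move_arm(
  deltas=[
    [0,0,0,0,0,0],
    [0,0,0,0,0,0],
    [0,0,0,0,0,0],
    [0,0,0,0,0,0],
    [0,0,0,0,0,0],
  ],
  claw=255,
  squeeze=40,
)

```text
t: 4.88
eef_pos: [0.5322, -0.3091, 0.1907]
ee_rot: [-3.14, -0.001, -1.501]
force: [-0.2, 0.2, 0.0]
width: 0.0597
```

Request:
move_arm(
  deltas=[
    [0,0,0,0,0,0],
    [0,0,0,0,0,0],
    [0,0,0,0,0,0],
    [0,0,0,0,0,0],
    [0,0,0,0,0,0],
  ],
)

```text
t: 5.3
eef_pos: [0.532, -0.309, 0.1896]
ee_rot: [3.141, 0.0, -1.501]
force: [-0.5, 0.2, -0.2]
width: 0.0265
```

Request:
move_arm(
  deltas=[
    [0,0,0,0,0,0],
    [0,0,0,0,0,0],
    [0,0,0,0,0,0],
    [0,0,0,0,0,0],
    [0,0,1,0,0,0],
  ],
)

```text
t: 5.72
eef_pos: [0.5318, -0.309, 0.1903]
ee_rot: [3.141, 0.0, -1.501]
force: [-0.5, 0.0, -1.4]
width: 0.0198
```

Request:
move_arm(
  deltas=[
    [-1,10,0,0,0,0],
    [-1,15,0,0,0,0],
    [-1,20,0,0,0,0],
    [-1,20,0,0,0,0],
    [-1,15,0,0,0,0],
  ],
)

```text
t: 6.13
eef_pos: [0.5265, -0.2274, 0.1905]
ee_rot: [3.141, 0.0, -1.501]
force: [-0.7, 0.1, -1.4]
width: 0.0197
```

Request:
move_arm(
  deltas=[
    [-1,15,0,0,0,0],
    [-1,20,0,0,0,0],
    [-2,20,0,0,0,0],
    [-1,15,0,0,0,0],
    [-1,5,0,0,0,0],
  ],
)

```text
t: 6.55
eef_pos: [0.5207, -0.152, 0.1908]
ee_rot: [-3.142, 0.0, -1.5]
force: [-0.2, -0.3, -1.0]
width: 0.0199
```

Request:
move_arm(
  deltas=[
    [0,0,-1,0,0,0],
    [0,0,0,0,0,0],
    [0,0,0,0,0,0],
    [0,0,0,0,0,0],
    [0,0,0,0,0,0],
  ],
)

```text
t: 6.97
eef_pos: [0.5209, -0.1547, 0.1896]
ee_rot: [3.141, -0.0, -1.502]
force: [0.8, -0.1, -1.4]
width: 0.0196
```

Request:
move_arm(
  deltas=[
    [0,0,0,0,0,0],
    [0,0,0,0,0,0],
    [0,0,0,0,0,0],
    [0,0,0,0,0,0],
    [0,0,0,0,0,0],
  ],
  claw=0,
)

```text
t: 7.38
eef_pos: [0.521, -0.1541, 0.1898]
ee_rot: [-3.141, -0.0, -1.501]
force: [-0.3, -0.1, -0.9]
width: 0.0475
```

Request:
move_arm(
  deltas=[
    [0,0,0,0,0,0],
    [0,0,0,0,0,0],
    [0,0,5,0,0,0],
    [0,0,5,0,0,0],
    [0,0,0,0,0,0],
  ],
)

```text
t: 7.8
eef_pos: [0.5215, -0.154, 0.2009]
ee_rot: [-3.14, -0.0, -1.501]
force: [-0.1, -0.6, 0.3]
width: 0.0807
```

```bash
cat > g.py <<'E'
from h import *
np.set_printoptions(precision=4,suppress=True)
for c in("scene","side"):
    save(c,c+"3")
    for t,z in(("scraper",0),("handle_end",.03),("pocket",0)):
        for d in arm.spot_point(t,c)[:2]: print(t,c,np.round(d["xy"]),round(d["score"],2),onz(c,d["xy"],z))
a=cv2.imread("pics/scene3.png")[230:390,120:320];b=cv2.imread("pics/side3.png")[150:310,300:500]
cv2.imwrite("pics/g3.png",np.hstack([cv2.resize(a,(400,320)),cv2.resize(b,(400,320))]))
E
python3 g.py
```

```text
scraper scene [263. 276.] 0.9 [ 0.508  -0.0938  0.    ]
handle_end scene [198. 325.] 0.86 [ 0.5213 -0.2994  0.03  ]
pocket scene [192. 348.] 0.85 [ 0.541  -0.3391  0.    ]
pocket scene [331. 331.] 0.3 [ 0.7414 -0.0885  0.    ]
scraper side [372. 271.] 0.69 [ 0.5248 -0.1021  0.    ]
handle_end side [397. 228.] 0.71 [ 0.5272 -0.2858  0.03  ]
pocket side [398. 224.] 0.78 [ 0.5484 -0.36    0.    ]
```

View pics/g3.png

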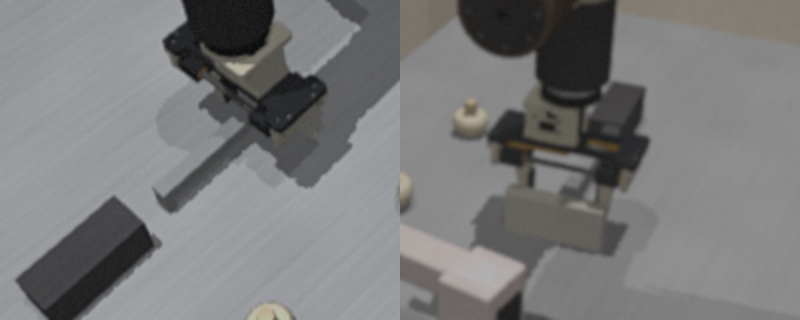

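The handle is now fully out of the pocket, its rear end at about (160,195) in the left crop, and the scraper stands level. I'll take it again farther back.

Request:
move_arm(
  deltas=[
    [2,-28,0,0,0,0],
    [2,-29,0,0,0,0],
    [2,-29,0,0,0,0],
    [2,-28,0,0,0,0],
    [0,0,-11,0,0,0],
  ],
)

```text
t: 8.62
eef_pos: [0.5301, -0.2718, 0.1901]
ee_rot: [-3.138, -0.002, -1.503]
force: [0.7, 0.1, 0.1]
width: 0.0876
```

Request:
move_arm(
  deltas=[
    [0,0,0,0,0,0],
    [0,0,0,0,0,0],
    [0,0,0,0,0,0],
    [0,0,0,0,0,0],
    [0,0,0,0,0,0],
  ],
  claw=255,
  squeeze=60,
)

```text
t: 9.03
eef_pos: [0.5293, -0.2673, 0.1891]
ee_rot: [-3.141, -0.0, -1.5]
force: [0.6, -0.3, 0.1]
width: 0.0598
```

Request:
move_arm(
  deltas=[
    [0,0,0,0,0,0],
    [0,0,0,0,0,0],
    [0,0,0,0,0,0],
    [0,0,0,0,0,0],
    [0,0,0,0,0,0],
  ],
)

```text
t: 9.45
eef_pos: [0.529, -0.2679, 0.1887]
ee_rot: [-3.142, -0.0, -1.501]
force: [0.4, -0.2, -0.1]
width: 0.0263
```

Request:
move_arm(
  deltas=[
    [0,0,0,0,0,0],
    [0,0,0,0,0,0],
    [0,0,0,0,0,0],
    [0,0,0,0,0,0],
    [0,0,0,0,0,0],
  ],
)

```text
t: 9.87
eef_pos: [0.529, -0.268, 0.1887]
ee_rot: [3.142, 0.0, -1.501]
force: [0.3, 0.4, 1.4]
width: 0.0196
```

Request:
move_arm(
  deltas=[
    [0,0,5,0,0,0],
    [0,0,15,0,0,0],
    [0,0,20,0,0,0],
    [0,0,20,0,0,0],
    [0,0,10,0,0,0],
  ],
)

```text
t: 10.28
eef_pos: [0.5295, -0.2682, 0.2611]
ee_rot: [-3.139, -0.001, -1.501]
force: [0.4, 0.1, -1.3]
width: 0.0193
```

Request:
move_arm(
  deltas=[
    [2,15,0,0,0,-1],
    [2,25,0,0,0,-1],
    [2,27,0,0,0,-1.2],
    [2,27,0,0,0,-1.2],
    [2,27,0,0,0,-1.2],
  ],
)

```text
t: 10.7
eef_pos: [0.5387, -0.146, 0.2585]
ee_rot: [3.141, 0.0, -1.6]
force: [0.6, 0.1, -1.1]
width: 0.0198
```

Request:
move_arm(
  deltas=[
    [2,27,0,0,0,-1.2],
    [2,27,0,0,0,-1.2],
    [2,24,0,0,0,-1.2],
    [3,20,0,0,0,-1],
    [2,10,0,0,0,-1],
  ],
)

```text
t: 11.12
eef_pos: [0.55, -0.037, 0.2586]
ee_rot: [3.142, 0.0, -1.696]
force: [0.4, -0.9, -1.8]
width: 0.0193
```

Request:
move_arm(
  deltas=[
    [0,0,0,0,0,0],
    [0,0,0,0,0,0],
    [0,0,0,0,0,0],
    [0,0,0,0,0,0],
    [0,0,0,0,0,0],
  ],
)

```text
t: 11.53
eef_pos: [0.5498, -0.0397, 0.2586]
ee_rot: [3.141, -0.0, -1.697]
force: [0.0, -0.3, -2.3]
width: 0.0195
```

```bash
sed -e 's/3"/4"/;s/scene3/scene4/;s/side3/side4/;s/g3/g4/;s/\[230:390,120:320\]/[150:310,240:440]/;s/\[150:310,300:500\]/[210:370,230:430]/' g.py >g4.py; python3 g4.py; python3 -c "
from h import *
s=arm.get_state();print(s['eef_pos'],s['ee_rot'],s['force'])"
```

```text
scraper scene [385. 212.] 0.7 [0.5936 0.2903 0.    ]
scraper scene [337. 220.] 0.61 [0.5137 0.1758 0.    ]
handle_end scene [273. 253.] 0.66 [ 0.4914 -0.0412  0.03  ]
handle_end scene [388. 213.] 0.31 [0.617  0.2682 0.03  ]
pocket scene [190. 344.] 0.6 [ 0.5306 -0.3368  0.    ]
handle_end side [364. 240.] 0.79 [ 0.5822 -0.1832  0.03  ]
pocket side [401. 225.] 0.91 [ 0.5392 -0.3594  0.    ]
[ 0.54996901 -0.03911607  0.25866922] [-3.14158092e+00  1.63242217e-05 -1.69657658e+00] [-0.1537404   0.102173   -2.70937277]
```

View pics/g4.png

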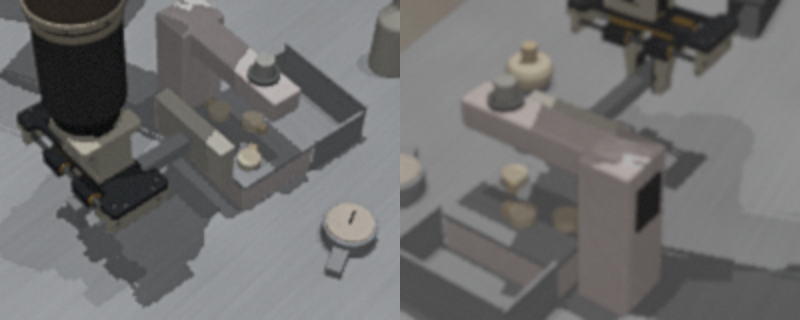

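The blade is held square at the plate's −y edge, its top edge running from (160,95) to (232,150) in the left crop; three slices are visible behind it. I'll check its position and sag.

```bash
cat > k.py <<'E'
from h import *
exec(open("e.py").read().split("L=[")[0])
x=[.5834,.1927,-.1263];Rz=R.from_euler("z",x[2]).as_matrix()
im=cv2.imread("pics/scene4.png")
# predicted corners with no sag / 5 deg sag
for sag in(0,4,8):
    for l in([-65,0,60],[65,0,60],[-65,-24,60],[65,-24,60],[-65,0,0],[65,0,0],[-65,-24,0],[65,-24,0]):
        p=np.array(l,float)+[0,166,-30];a=np.radians(-sag);p=R.from_euler("x",a).apply(p)/1e3
        P=Rz@p+[.55,-.0391,.0994];u=proj("scene",P)
        if sag!=4: cv2.circle(im,tuple(int(round(v*16)) for v in u),16,(0,255,0) if sag==0 else (0,0,255),-1,shift=4)
cv2.imwrite("pics/k.png",cv2.resize(im[180:270,290:390],(800,600)[:1]+(600,),interpolation=cv2.INTER_CUBIC))
E
python3 k.py
```

```text
(no output)
```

View pics/k.png

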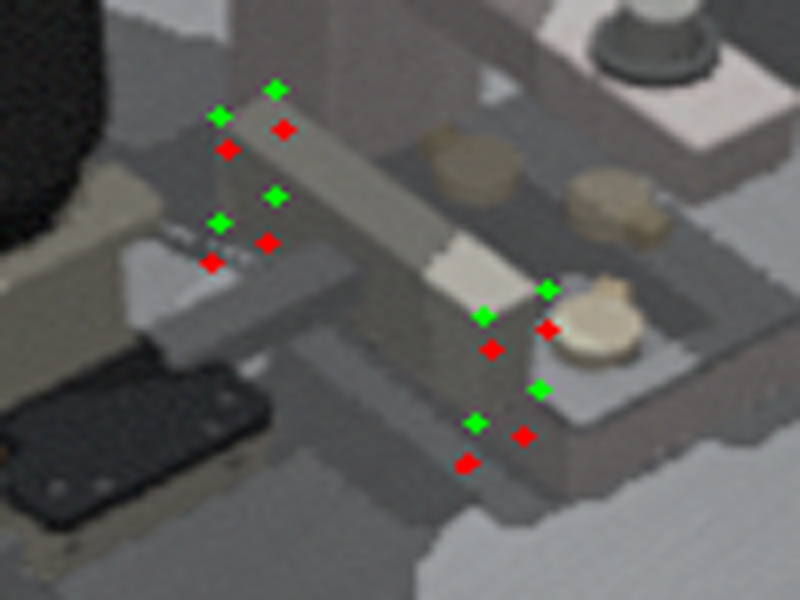

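Measured corners match the no-sag prediction (green). I'll lower it to about 3 mm above the plate and sweep.

Request:
move_arm(
  deltas=[
    [0,0,-8,0,0,0],
    [0,0,-8,0,0,0],
    [0,0,0,0,0,0],
    [0,0,0,0,0,0],
    [1.3,9.9,0,0,0,0],
  ],
)

```text
t: 12.35
eef_pos: [0.551, -0.0298, 0.2422]
ee_rot: [3.14, -0.001, -1.698]
force: [0.4, 0.2, -1.0]
width: 0.0196
```

Request:
move_arm(
  deltas=[
    [1.3,9.9,0,0,0,0],
    [1.2,9.9,0,0,0,0],
    [1.3,9.9,0,0,0,0],
    [1.2,9.9,0,0,0,0],
    [1.3,9.9,0,0,0,0],
  ],
)

```text
t: 12.77
eef_pos: [0.5577, 0.0217, 0.2428]
ee_rot: [-3.141, 0.0, -1.696]
force: [0.1, -0.8, -1.3]
width: 0.0198
```

Request:
move_arm(
  deltas=[
    [1.3,9.9,0,0,0,0],
    [1.2,9.9,0,0,0,0],
    [1.3,9.9,0,0,0,0],
    [1.2,9.9,0,0,0,0],
    [1.3,9.9,0,0,0,0],
  ],
)

```text
t: 13.18
eef_pos: [0.564, 0.0709, 0.2427]
ee_rot: [3.142, -0.0, -1.696]
force: [-0.2, -0.5, -2.9]
width: 0.0193
```

Request:
move_arm(
  deltas=[
    [1.3,9.9,0,0,0,0],
    [1.3,9.9,0,0,0,0],
    [1,7,0,0,0,0],
    [0,0,0,0,0,0],
    [0,0,0,0,0,0],
  ],
)

```text
t: 13.6
eef_pos: [0.5675, 0.0971, 0.2425]
ee_rot: [3.141, -0.0, -1.696]
force: [-1.3, -0.0, -1.6]
width: 0.0195
```

```bash
cat > l.py <<'E'
from h import *
np.set_printoptions(precision=1,suppress=True)
x=[.5834,.1927,-.1263];Rz=R.from_euler("z",x[2]).as_matrix()
s=arm.get_state();print(s['eef_pos'],s['ee_rot'],s['force'])
for c in("scene","side"):
    save(c,c+"5")
    for d in arm.spot_in("chip_a",c)[:5]: print(c,np.round(d["xy"]),round(d["score"],2),Rz.T@(onz(c,d["xy"],.012)-[*x[:2],0])*1e3)
a=cv2.imread("pics/scene5.png")[140:280,290:450];b=cv2.imread("pics/side5.png")[230:405,200:400]
cv2.imwrite("pics/l.png",np.hstack([cv2.resize(a,(400,350)),cv2.resize(b,(400,350))]))
E
python3 l.py
```

```text
[0.6 0.1 0.2] [ 3.1 -0.  -1.7] [-1.3 -0.  -1.6]
side [243. 342.] 0.46 [ 62.5 102.1  12. ]
side [261. 349.] 0.45 [19.6 95.8 12. ]
```

View pics/l.png

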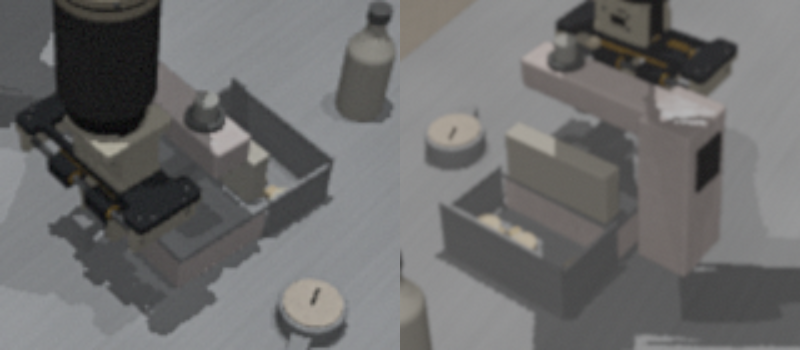

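The blade stands at the tray edge, and two slices are visible in the tray at about (490,222) and (523,238) in the right crop. The third may be hidden by the far wall, so I'll retreat and check.

Request:
move_arm(
  deltas=[
    [-1,-10,2,0,0,0],
    [-3,-20,0,0,0,0],
    [-3,-25,0,0,0,0],
    [-3,-25,0,0,0,0],
    [-3,-25,0,0,0,0],
  ],
)

```text
t: 14.22
eef_pos: [0.554, -0.01, 0.2449]
ee_rot: [-3.142, 0.0, -1.696]
force: [-0.6, -0.1, -2.3]
width: 0.0193
```

Request:
move_arm(
  deltas=[
    [-3,-20,0,0,0,0],
    [-2,-20,0,0,0,0],
    [-2,-15,10,0,0,0],
    [-1,-10,10,0,0,0],
    [0,0,0,0,0,0],
  ],
)

```text
t: 14.63
eef_pos: [0.5467, -0.0753, 0.2669]
ee_rot: [-3.139, 0.0, -1.698]
force: [1.1, -0.1, -0.4]
width: 0.0196
```

```bash
cat > m.py <<'E'
from h import *
np.set_printoptions(precision=1,suppress=True)
x=[.5834,.1927,-.1263];Rz=R.from_euler("z",x[2]).as_matrix()
s=arm.get_state();print(s['eef_pos']*1e3,s['ee_rot'],s['force'])
for c in("scene","side"):
    save(c,c+"6")
    for d in arm.masks_of("chip_a",c)[:6]: print(c,np.round(d["xy"]),round(d["score"],2),d["pixels"].sum(),[Rz.T@(onz(c,d["xy"],z)-[*x[:2],0])*1e3 for z in(.012,.056)])
E
python3 m.py
```

```text
[546.7 -75.3 266.9] [-3.1  0.  -1.7] [ 1.1 -0.1 -0.4]
scene [330. 326.] 0.48 592 [array([ 186.1, -255.9,   12. ]), array([ 205.2, -271.6,   56. ])]
scene [393. 211.] 0.44 75 [array([ 17.8, 109.9,  12. ]), array([44.4, 78. , 56. ])]
side [293. 325.] 0.54 11628 [array([ 8.6, -3.7, 12. ]), array([-23.2,  36.9,  56. ])]
```

```bash
python3 -c "
import cv2,numpy as np
a=cv2.imread('pics/scene6.png')[150:260,320:430];b=cv2.imread('pics/side6.png')[260:390,215:345]
g=lambda i:cv2.convertScaleAbs(cv2.resize(i,(400,400),interpolation=cv2.INTER_CUBIC),alpha=1.5)
cv2.imwrite('pics/n.png',np.hstack([g(a),g(b)]))"
```

```text
(no output)
```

View pics/n.png

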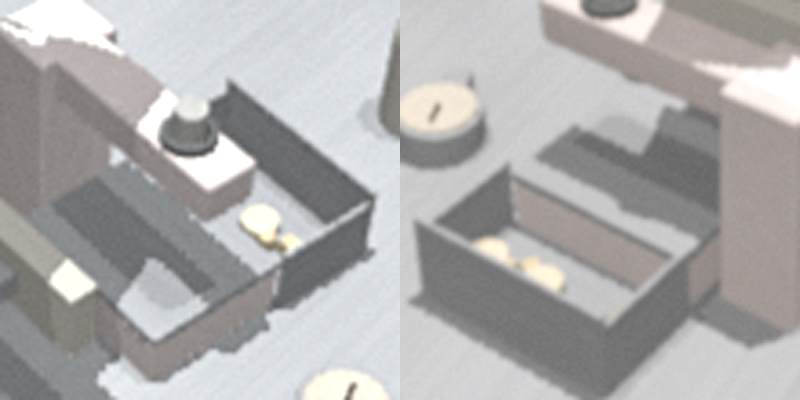

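The plate is clear. Two slices lie in the tray, and a third's edge shows over the far wall at (613,315) in the right crop. I'll put the scraper down on the open bench behind.

Request:
move_arm(
  deltas=[
    [-3,-15,0,0,0,0],
    [-4,-30,0,0,0,0],
    [-4,-30,0,0,0,0],
    [-4,-30,0,0,0,0],
    [-2,-15,0,0,0,0],
  ],
)

```text
t: 15.25
eef_pos: [0.5291, -0.1947, 0.2641]
ee_rot: [3.141, -0.0, -1.696]
force: [0.1, 0.3, -1.7]
width: 0.0197
```

Request:
move_arm(
  deltas=[
    [0,0,-20,0,0,0],
    [0,0,-25,0,0,0],
    [0,0,-20,0,0,0],
    [0,0,-7,0,0,0],
    [0,0,-3,0,0,0],
  ],
)

```text
t: 15.67
eef_pos: [0.5286, -0.1926, 0.1886]
ee_rot: [3.136, -0.001, -1.695]
force: [-11.0, 6.6, 26.4]
width: 0.0198
```

Request:
move_arm(
  deltas=[
    [0,0,-1,0,0,0],
    [0,0,-1,0,0,0],
    [0,0,0,0,0,0],
    [0,0,0,0,0,0],
    [0,0,0,0,0,0],
  ],
)

```text
t: 16.08
eef_pos: [0.5299, -0.1928, 0.1887]
ee_rot: [-3.141, 0.0, -1.695]
force: [-2.5, 1.7, 6.0]
width: 0.0194
```

Request:
move_arm(
  deltas=[
    [0,0,0,0,0,0],
    [0,0,0,0,0,0],
    [0,0,0,0,0,0],
    [0,0,0,0,0,0],
    [0,0,0,0,0,0],
  ],
  claw=0,
)

```text
t: 16.5
eef_pos: [0.5296, -0.1933, 0.1876]
ee_rot: [-3.141, 0.0, -1.697]
force: [0.6, 0.1, -0.2]
width: 0.0472
```

Request:
move_arm(
  deltas=[
    [0,0,0,0,0,0],
    [0,0,0,0,0,0],
    [0,0,0,0,0,0],
    [0,0,10,0,0,0],
    [0,0,15,0,0,0],
  ],
)

```text
t: 16.92
eef_pos: [0.5289, -0.1933, 0.2121]
ee_rot: [3.139, -0.0, -1.697]
force: [-0.3, 2.2, 0.0]
width: 0.0806
```

Request:
move_arm(
  deltas=[
    [0,0,40,0,0,0],
    [0,0,40,0,0,0],
    [0,0,40,0,0,0],
    [0,0,40,0,0,0],
    [0,0,40,0,0,0],
  ],
  claw=255,
)

```text
t: 17.33
eef_pos: [0.5287, -0.1933, 0.4158]
ee_rot: [-3.141, 0.0, -1.696]
force: [1.9, -0.4, -0.4]
width: 0.0586
```

```bash
cat > o.py <<'E'
from h import *
np.set_printoptions(precision=3,suppress=True)
s=arm.get_state();print(s['eef_pos'],s['width'])
for c in("scene","side"):
    save(c,c+"7")
    for t,z in(("scraper",0),("handle_end",.03),("plunger_top",.206),("chip_a",.01)):
        for d in arm.spot_point(t,c)[:3]: print(t,c,np.round(d["xy"]),round(d["score"],2),onz(c,d["xy"],z))
x=[.5834,.1927,-.1263];Rz=R.from_euler("z",x[2]).as_matrix()
for z in(.016,.03,.05): print(z,Rz.T@(onz("side",(284,362),z)-[*x[:2],0])*1e3)
exec(open("e.py").read().split("L=[")[0])
P=Rz@np.array([.03,0,.206])+[*x[:2],0];print(P,proj("scene",P),proj("side",P))
E
python3 o.py
```

```text
[ 0.529 -0.193  0.416] 0.05855686787215689
scraper scene [292. 265.] 0.91 [ 0.539 -0.02   0.   ]
handle_end scene [222. 305.] 0.9 [ 0.521 -0.229  0.03 ]
plunger_top scene [366. 178.] 0.42 [0.597 0.186 0.206]
chip_a scene [396. 214.] 0.62 [0.625 0.297 0.01 ]
chip_a scene [403. 218.] 0.54 [0.647 0.3   0.01 ]
scraper side [348. 282.] 0.63 [ 0.558 -0.028  0.   ]
handle_end side [392. 238.] 0.91 [ 0.521 -0.232  0.03 ]
handle_end side [293. 278.] 0.66 [0.668 0.054 0.03 ]
plunger_top side [278. 247.] 0.49 [0.624 0.185 0.206]
plunger_top side [229. 302.] 0.21 [0.608 0.382 0.206]
chip_a side [293. 330.] 0.63 [0.585 0.201 0.01 ]
chip_a side [260. 354.] 0.56 [0.61  0.297 0.01 ]
chip_a side [242. 341.] 0.54 [0.665 0.283 0.01 ]
0.016 [-47.298 102.205  16.   ]
0.03 [-56.504 113.344  30.   ]
0.05 [-69.657 129.257  50.   ]
[0.6132 0.1889 0.206 ] [372.0265 180.3332] [281.6696 249.0457]
```

The third slice's sightline fits tester (−47, 102), low in the tray, and the scraper stands at about (0.55,−0.03). Next I'll move over the plunger with closed fingers.

Request:
move_arm(
  deltas=[
    [4,20,4,0,0,0],
    [8,36,0,0,0,0],
    [8,36,0,0,0,0],
    [8,36,0,0,0,0],
    [8,36,0,0,0,0],
  ],
)

```text
t: 18.25
eef_pos: [0.5655, -0.0278, 0.416]
ee_rot: [3.14, -0.001, -1.697]
force: [1.0, 0.2, 0.0]
width: 0.0004
```

Request:
move_arm(
  deltas=[
    [8,36,0,0,0,0],
    [8,36,0,0,0,0],
    [8,36,0,0,0,0],
    [8,36,0,0,0,0],
    [8,36,0,0,0,0],
  ],
)

```text
t: 18.67
eef_pos: [0.6056, 0.1526, 0.4159]
ee_rot: [3.141, -0.001, -1.696]
force: [1.8, -0.9, 0.6]
width: 0.0008
```

Request:
move_arm(
  deltas=[
    [5,25,0,0,0,0],
    [2,14,0,0,0,0],
    [0,0,0,0,0,0],
    [0,0,0,0,0,0],
    [0,0,0,0,0,0],
  ],
)

```text
t: 19.08
eef_pos: [0.6123, 0.189, 0.4162]
ee_rot: [3.141, -0.001, -1.697]
force: [0.5, -0.4, -0.1]
width: 0.0005
```

Request:
move_arm(
  deltas=[
    [0,0,-10,0,0,0],
    [0,0,-10,0,0,0],
    [0,0,-10,0,0,0],
    [0,0,-4,0,0,0],
    [0,0,-4,0,0,0],
  ],
)

```text
t: 19.5
eef_pos: [0.6122, 0.1889, 0.3778]
ee_rot: [3.14, -0.001, -1.697]
force: [-2.3, -1.8, 5.1]
width: 0.0006
```

Request:
move_arm(
  deltas=[
    [0,0,-3,0,0,0],
    [0,0,-3,0,0,0],
    [0,0,-1,0,0,0],
    [0,0,-0.5,0,0,0],
    [0,0,0,0,0,0],
  ],
)

```text
t: 19.92
eef_pos: [0.6123, 0.1892, 0.3717]
ee_rot: [3.142, -0.001, -1.696]
force: [-3.2, -2.6, 6.9]
width: 0.0005
```

Force ≈7 N, so it is near the bottom; I'll press a little more to be sure.

Request:
move_arm(
  deltas=[
    [0,0,-1,0,0,0],
    [0,0,-1,0,0,0],
    [0,0,-1,0,0,0],
    [0,0,0,0,0,0],
    [0,0,0,0,0,0],
  ],
)

```text
t: 20.33
eef_pos: [0.6122, 0.1892, 0.3703]
ee_rot: [-3.14, -0.0, -1.696]
force: [-5.9, -3.5, 13.8]
width: 0.0004
```

The force rose to about 14 N while the motion stalled at the expected 0.370, so the plunger is bottomed. I'll release it and back away.

Request:
move_arm(
  deltas=[
    [0,0,4,0,0,0],
    [0,0,6,0,0,0],
    [0,0,10,0,0,0],
    [0,0,20,0,0,0],
    [0,0,20,0,0,0],
  ],
)

```text
t: 20.75
eef_pos: [0.6125, 0.19, 0.4284]
ee_rot: [3.141, -0.0, -1.696]
force: [0.5, 0.6, 0.8]
width: 0.0002
```

Request:
move_arm(
  deltas=[
    [-4,-25,0,0,0,0],
    [-6,-35,0,0,0,0],
    [-6,-35,0,0,0,0],
    [-6,-35,0,0,0,0],
    [-5,-25,0,0,0,0],
  ],
)

```text
t: 21.17
eef_pos: [0.585, 0.0329, 0.4286]
ee_rot: [-3.141, 0.001, -1.697]
force: [0.5, 0.3, -0.4]
width: 0.0005
```

Request:
move_arm(
  deltas=[
    [-4,-35,0,0,0,0],
    [-4,-35,0,0,0,0],
    [-4,-35,0,0,0,0],
    [-4,-25,0,0,0,0],
    [0,0,0,0,0,0],
  ],
)

```text
t: 21.58
eef_pos: [0.5688, -0.0987, 0.4285]
ee_rot: [-3.141, 0.0, -1.7]
force: [-0.3, 0.8, 0.4]
width: 0.0002
```

```bash
sed -i 's/c+"7"/c+"8"/' o.py; cat >> o.py <<'E'
print(s["force"])
for t in("mushroom_a","gauge","bottle"):
    for c in("scene","side"):
        for d in arm.spot_point(t,c)[:2]: print(t,c,round(d["score"],2),onz(c,d["xy"],0))
# unchanged scraper/tester pixels since put-down
for c,sl in(("side",(slice(225,300),slice(255,345))),):
    a,b=[cv2.imread(f"pics/{c}{k}.png").astype(int) for k in(1,8)];print("plunger diff side",np.abs(a-b)[240:258,272:292].mean())
E
python3 o.py
```

```text
[ 0.569 -0.099  0.429] 0.00016827417216388687
scraper scene [290. 265.] 0.61 [ 0.535 -0.023  0.   ]
handle_end scene [224. 307.] 0.7 [ 0.527 -0.229  0.03 ]
plunger_top scene [370. 178.] 0.44 [0.604 0.192 0.206]
chip_a scene [403. 218.] 0.6 [0.649 0.301 0.01 ]
chip_a scene [392. 215.] 0.4 [0.621 0.287 0.01 ]
scraper side [350. 284.] 0.82 [ 0.551 -0.022  0.   ]
scraper side [230. 306.] 0.53 [0.766 0.185 0.   ]
handle_end side [392. 239.] 0.92 [ 0.519 -0.225  0.03 ]
plunger_top side [296. 251.] 0.52 [0.584 0.182 0.206]
plunger_top side [282. 248.] 0.49 [0.613 0.187 0.206]
chip_a side [244. 345.] 0.6 [0.655 0.29  0.01 ]
chip_a side [258. 351.] 0.43 [0.618 0.292 0.01 ]
0.016 [-47.298 102.205  16.   ]
0.03 [-56.504 113.344  30.   ]
0.05 [-69.657 129.257  50.   ]
[0.6132 0.1889 0.206 ] [372.0265 180.3332] [281.6696 249.0457]
[-0.3258  0.7924  0.3537]
mushroom_a scene 0.93 [ 0.7428 -0.094   0.    ]
mushroom_a scene 0.87 [ 0.7393 -0.3109  0.    ]
mushroom_a side 0.65 [ 0.7442 -0.0927  0.    ]
mushroom_a side 0.62 [ 0.7446 -0.3175  0.    ]
gauge scene 0.8 [0.7713 0.1915 0.    ]
gauge side 0.68 [ 0.7658  0.1828 -0.    ]
bottle scene 0.86 [0.6149 0.4871 0.    ]
bottle side 0.85 [0.6238 0.4771 0.    ]
plunger diff side 7.733333333333333
```

Everything checks out, so I'm handing in.

```bash
python3 -c "
from station import arm
print(arm.job_done())"
```

```text
the job is handed in; nothing more can be done
None
```

I did the whole job and handed it in at about 22 s of the 69 s allowed. `job_done` gives no verdict.

**What I did:**
- I drew the scraper about 155 mm out of the pocket, put it down, and gripped it again about 166 mm behind the blade's front face.
- I swept the plate in one pass under the tester's arm, with the blade about 3 mm above the plate.
- I set the scraper back down on the bench and pressed the plunger with the closed fingertips until it stopped (about 14 N, at the height expected for fully down). Then I backed off.

**Last checks:**
- **Slices:** The last picture I viewed shows the plate clear and two slices in the tray. Only an edge of the third shows above the tray's far wall. Its line of sight fits a spot low in the tray, about x −47 mm, y +102 mm in the tester's frame, but I never saw it in full and the networks never reported it.
- **Plunger:** The wrist force returned to zero, and the plunger's top was found again within a few millimetres of its raised position. That check is too coarse to prove the 2 mm limit. A comparison of side pictures before and after was also inconclusive, because the lighting had changed.
- **Scraper:** It is released at about x 0.55, y −0.02 m, and both of its ends were found where they should be if it is standing level. I did not view a picture of it after putting it down.
- **Other objects:** Both mushrooms and the gauge were found within about 10 mm of their starting positions. The side camera puts the bottle where it started. The scene camera disagrees by about 27 mm for the bottle, which I take to be detection noise, since nothing came near it.

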